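Screw a vent cap onto a leaning sample bottle and purge it

TASK

Put the vent cap (the white cap with the spring plunger on top) on the open sample bottle that leans in its cradle: turn it backward (anticlockwise from above) until you feel it drop into the thread start, then clockwise until it is fully home. Then press the plunger down to its stop to vent the bottle, and let it spring back. Leave the other bottles, the beaker and the plain cap standing where they are.

Things in the scene. Friction and masses are not known exactly. Their poses are not given: they have to be found in the camera images.
- vent_cap: white 16-sided collar 55 mm across the flats, 30 mm tall, open below (bore 47 mm, 26 mm deep), about 70 g, standing on its open end on the bench; origin at the centre of its underside, z up its axis to the plunger. Grip the collar about 21 mm above its underside. Inside, three pins 120 deg apart (4.4 mm thick, 5 mm above the underside, reaching in to 18 mm from the axis) take the bottle's thread.
- vent_plunger (a joint): travel of the spring plunger on top of the vent cap: 0 = up, 0.007 m = down at its stop. It starts to move at about 2 N and needs about 7 N at the stop; springs back when released.
- plunger_top (a point): centre of the plunger's top face: a grey button 19 mm across that stands 11 mm above the collar's top (41 mm above the cap's underside, on the cap's axis).
- cap_home (a point): on the axis of the open bottle's neck: where the vent cap's origin (centre of its underside) lies when the cap is fully home. Its z axis is the neck's axis, pointing out of the mouth, leaning 30 deg from vertical, roughly towards the robot.
- bottle_mouth (a point): centre of the open bottle's mouth, 25.2 mm farther out than cap_home along the same axis. The bottle is held fast: neck 33 mm across narrowing to 22 mm at the conical rim, three-start thread 42 mm across; body 70 mm across, beginning 55 mm below the mouth; a bead 43 mm across lies 2 mm below the home cap.
- cap_on_ridges (a point): where the vent cap's origin lies when its pins rest on the flat tops of the thread ridges, as they mostly do when it is first set on: 12.9 mm above home (4 mm higher if the pins land on the narrow stop walls at the ridge ends). A stop wall blocks clockwise turning here; anticlockwise (seen from above the mouth) is free and level up to the gaps.
- cap_dropped (a point): where the vent cap's origin lies once it has dropped into the thread: 4.5 mm above home. At most 120 deg of anticlockwise turning brings the pins to the gaps (0.4 rad of free room; where they are cannot be read from any pose); pushed lightly it drops 8.4 mm. Then clockwise: 5 to 30 deg level, then down 0.066 mm per degree with 1 mm of play, to a firm stop at home, 75 to 100 deg in all.
- cradle: the sloping aluminium cradle that holds the open bottle: base plate 190 x 110 mm, fixed to the bench; origin under the bottle's foot, at bench height; its -x axis points the way the bottle leans.
- cradle_b: a second cradle of the same kind with a closed bottle (plain white cap on, 207 mm high). Fixed; not to be used.
- plain_cap: a plain white 12-sided cap, 55 mm across, 30 mm tall, without a plunger, standing on its open end, loose. Not to be used.
- glass_a: glass-stoppered sample bottle, 42 mm across, 93 mm tall, loose; origin at the centre of its underside. Bystander.
- glass_b: glass-stoppered sample bottle, 42 mm across, 93 mm tall, loose; origin at the centre of its underside. Bystander.
- glass_c: glass-stoppered sample bottle, 42 mm across, 93 mm tall, loose; origin at the centre of its underside. Bystander.
- beaker: glass beaker, 68 mm across, 85 mm tall, loose; origin at the centre of its underside. Bystander.
- jug_a: capped white plastic bottle, 76 mm across, 230 mm tall, loose; origin at the centre of its underside. Bystander.
- jug_b: as jug_a. Bystander.
Mind the look-alikes: they are no part of the job. What is shaped like the vent_cap but blue or red is not meant.

How it is judged:
By the outcome, as a careful person would: the job done as asked, in the order asked, and still so for the second after the job is handed in, with the robot touching nothing.
It also fails if it takes over 54 s, if anything falls off the work surface, if the arm or the gripper's body presses on something with over 40 N, if the wrist force passes 120 N, or if a joint passes its speed limit or range.

ROBOT

A 6-joint arm with a two-finger parallel gripper is mounted at the origin on the work surface. World frame = base frame: x ahead of the robot, y to its left, z up, the work surface at z = 0. Lengths are in mm, angles in rad, forces in N, time in s.
With the tool pointing down it reaches from about 350 to 800 mm from the base axis. Payload 7.3 kg.
Tool frame: the origin (TCP) lies at the very end of the fingers, on their centre line; the grasp point (between the pads) lies 19 mm behind it (robot.grip_depth is the distance from the TCP to the grasp point, in mm); z points along the fingers, y is the direction in which the jaws open and shut (so a half turn about z gives the same grasp; the last joint's range is limited). The gripper opens to 85 mm and grips with 20 to 120 N. Pads are 22 mm wide; open, the fingers measure 114 mm over their backs; the gripper's body (76 mm by 85 mm) begins 54 mm behind the grasp point. The pads swing forward as they close: fully open they stand 13 mm farther back than shut.
Start: joints at [1.018, 0.342, 1.524, -0, 1.275, -0.146], TCP at [207.716, 482.181, 231.322] pointing down, gripper open.
Joint ranges: [-2.53, 2.53], [-0.77, 2.02], [0.04, 2.7], [-1, 4.14], [0.28, 2.66], [-3.11, 3.11]. Speed limits (rad/s): [2.57, 2.57, 3.14, 3.14, 3.14, 3.14].

INTERFACE

Orientations are given as a unit quaternion [x, y, z, w].
In Python, from station import robot gives the robot as it stands. The module is installed in compiled form; this text tells all that it offers. Calls block until the motion is done:
- robot.reach(position, orientation): joint-space move of the TCP to a pose.
- robot.move_l(position, ori=None, v=150): straight line of the TCP; ori=None keeps the orientation; v is the mean speed in mm/s.
- robot.move_joints(angles): joint-space move.
- robot.gripper_to(opening): finger opening in mm; the grip force is fixed at half the most; returns when the fingers have stopped.
- robot.pause(seconds).
- robot.solve_ik(position, orientation): joint angles nearest the present ones, or None.
- robot.observe(): the state.
- robot.capture(name): name is "scene" or "top" or "wrist"; returns (picture, depth): 384x512x3 uint8, red, green, blue; 384x512 float32, mm along the optical axis (not along the pixel's ray), 0 where there is no reading.
- robot.camera_info(name): a dict with "mtx" (3x3 intrinsics, pixels), "world_to_cam" (4x4, takes a point from world to camera coordinates). Camera axes: x right, y down, z forward; pixel columns grow to the right and rows downward; lengths in mm; the calibration is good to about 2 mm. A picture is of the moment at which its call begins: read the wrist's pose just before it. camera_info takes no time and is no camera call; for the wrist camera it gives the pose at the moment of the call.
A pose or a line that the arm cannot do raises robot.MotionError and nothing moves.
- robot.close_job(): hands the job in, once; it reports no verdict.
Trained networks look in the newest picture that a camera, given by its name, has taken for a name from the list of things; names that differ only in an ending like _2 or _b are one class to them, and where a whole thing is asked for, a point or a joint stands for the part that bears it (a point fixed in the world has none). Each returns a list of dicts, best first, with "score" (0 to 1); they miss things now and then, are a little off and sometimes report something else, mostly with a low value. They report only what shows in the picture. A call takes as long as a camera call. They do not tell look-alikes from the thing itself.
- robot.search_frame(target, camera): "xy" ([column, row] in pixels, amid what is visible of it).
The state is a dict: "clock": time; "joint_positions": joint angles; "joint_velocities": joint speeds; "effort": joint torques, N m; "eef_pos": TCP position; "tcp_rot": TCP orientation; "ft_force": force on the tool from outside, world axes, zero at the start; "torque": the same for the moment, N m; "gripper_width": finger opening in mm.
Only numpy, scipy, OpenCV 4.12 (cv2) and the standard library are available. Lean on these libraries where they do the work, as an engineer would, in place of code of your own. Each camera call takes 0.05 s, during which the arm holds its last target.

## Working session

There is one attempt and no reset: what is moved stays moved. The work goes in short steps, each a Python script; the robot and the scene stay as the last script left them, time stands still between calls to the robot, and variables do not carry over. Pictures are saved under pics/ and viewed, and the job is handed in when it is done.

```bash
mkdir -p pics
python3 - <<'E'
from station import robot
import cv2
s=robot.observe(); print(s)
for n in("scene","top","wrist"):
    p,d=robot.capture(n); cv2.imwrite(f"pics/{n}0.png",p[:,:,::-1])
    import numpy as np; np.save(f"{n}0.npy",d); i=robot.camera_info(n); print(n,np.round(i["mtx"],1).tolist(),np.round(i["world_to_cam"],3).tolist())
    for t in("vent_cap","bottle_mouth","plunger_top","cradle","plain_cap"):
        try: print(t,[(np.round(x["xy"],1).tolist(),round(x["score"],2)) for x in robot.search_frame(t,n)])
        except Exception as e: print(t,e)
print(robot.observe()["clock"])
E
```

```text
{'clock': 0.0, 'joint_positions': array([ 1.01802261e+00,  3.42735702e-01,  1.52505519e+00, -2.17925625e-05,
        1.27539486e+00, -1.46019870e-01]), 'joint_velocities': array([-0.00030051, -0.00029297, -0.00105828, -0.00085942, -0.0011758 ,
       -0.00094203]), 'effort': array([ 1.71449442e-04, -4.33671355e+01, -2.46018970e+01, -1.28877682e-04,
        7.57596572e-03,  2.82148534e-05]), 'eef_pos': array([207.47921368, 481.80774828, 230.60590434]), 'tcp_rot': array([ 2.01974624e-01,  9.79390431e-01, -7.51990236e-04, -2.62891966e-04]), 'ft_force': array([-0.13717245, -0.53702261,  0.37426667]), 'torque': array([ 0.02380471, -0.03068488,  0.01643399]), 'gripper_width': 85.49534761531905}
scene [[458.6, 0.0, 248.7], [0.0, 458.6, 189.7], [0.0, 0.0, 1.0]] [[-0.564, 0.826, -0.012, 309.345], [0.696, 0.467, -0.546, -290.805], [-0.445, -0.316, -0.838, 1614.516], [0.0, 0.0, 0.0, 1.0]]
vent_cap [([176.9, 139.7], 0.83), ([193.1, 206.3], 0.83), ([166.4, 162.1], 0.72), ([206.7, 153.0], 0.71)]
bottle_mouth [([336.1, 267.7], 0.74), ([330.1, 281.1], 0.58)]
plunger_top []
cradle [([258.2, 238.1], 0.74), ([331.1, 279.9], 0.61)]
plain_cap [([204.4, 179.9], 0.52)]
top [[369.5, 0.0, 255.4], [0.0, 369.5, 191.4], [0.0, 0.0, 1.0]] [[-0.006, -1.0, -0.015, 18.079], [-0.994, 0.007, -0.105, 560.392], [0.105, 0.014, -0.994, 1209.347], [0.0, 0.0, 0.0, 1.0]]
vent_cap [([329.5, 233.0], 0.79), ([305.7, 180.4], 0.72), ([363.0, 198.0], 0.53), ([364.6, 228.2], 0.5)]
bottle_mouth [([168.3, 181.6], 0.73)]
plunger_top [([167.5, 183.9], 0.42)]
cradle [([173.3, 180.9], 0.78), ([242.1, 182.6], 0.72)]
plain_cap [([370.9, 149.9], 0.74), ([318.5, 205.0], 0.7)]
wrist [[308.2, 0.0, 251.9], [0.0, 308.2, 192.9], [0.0, 0.0, 1.0]] [[0.395, 0.919, -0.001, -525.799], [0.881, -0.379, 0.285, -38.093], [0.261, -0.113, -0.959, 378.882], [0.0, 0.0, 0.0, 1.0]]
vent_cap []
bottle_mouth []
plunger_top []
cradle []
plain_cap []
0.9
```

View pics/scene0.png

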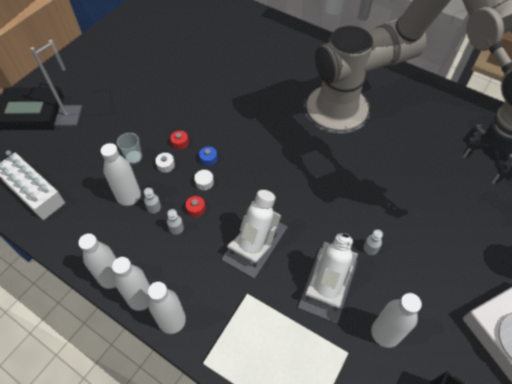

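View pics/top0.png

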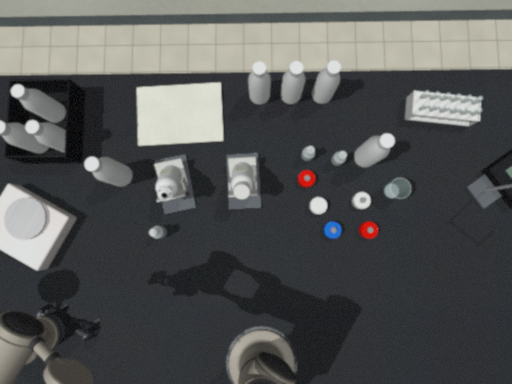

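View pics/wrist0.png

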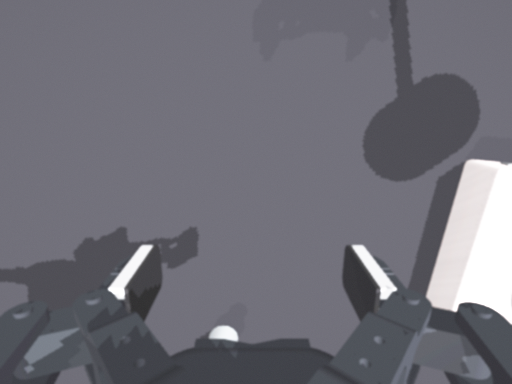

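```bash
cat > h.py <<'E'
from station import robot
import numpy as np, cv2
from scipy.spatial.transform import Rotation as R
def cam(n):
    i=robot.camera_info(n); return np.array(i["mtx"]),np.array(i["world_to_cam"])
def back(K,T,uv,z):
    p=np.linalg.inv(K)@np.array([uv[0],uv[1],1.])*z
    return T[:3,:3].T@(p-T[:3,3])
def proj(K,T,X):
    q=K@(T[:3,:3]@np.asarray(X)+T[:3,3]); return q[:2]/q[2]
def tri(obs):
    P=[K@T[:3] for K,T,_ in obs]; u=[np.array(o[2],float).reshape(2,1) for o in obs]
    X=cv2.triangulatePoints(P[0],P[1],u[0],u[1]); return (X[:3]/X[3]).ravel()
E
python3 - <<'E'
from h import *
s=cv2.imread("pics/scene0.png");t=cv2.imread("pics/top0.png")
a=cv2.resize(s[125:225,140:240],(400,400),interpolation=2);b=cv2.resize(s[220:320,290:390],(400,400),interpolation=2)
c=cv2.resize(t[130:250,290:410],(400,400),interpolation=2);d=cv2.resize(t[140:220,130:210],(400,400),interpolation=2)
cv2.imwrite("pics/zA.png",np.hstack([a,b]));cv2.imwrite("pics/zB.png",np.hstack([c,d]))
K,T=cam("top");D=np.load("top0.npy");Ks,Ts=cam("scene");Ds=np.load("scene0.npy")
for uv in [(362,200),(318,205),(242,185),(168,182),(308,178),(333,230),(369,230),(157,231)]:
    print("top",uv,back(K,T,uv,D[uv[1],uv[0]]).round(1))
for uv in [(165,160),(204,178),(343,241)]:
    print("sc",uv,back(Ks,Ts,uv,Ds[uv[1],uv[0]]).round(1))
E
```

```text
top (362, 200) [ 527.9 -335.7   47.2]
top (318, 205) [ 513.4 -193.5   32.1]
top (242, 185) [561.9  50.9 197.3]
top (168, 182) [576.8 275.3 163.4]
top (308, 178) [ 602.7 -160.8   43. ]
top (333, 230) [ 430.4 -239.9   37.9]
top (369, 230) [ 429.8 -357.2   39.3]
top (157, 231) [430.4 329.8  75.7]
sc (165, 160) [ 533.4 -330.6   36.4]
sc (204, 178) [ 515.2 -190.4   27.6]
sc (343, 241) [555.2 285.5 190.5]
```

View pics/zA.png

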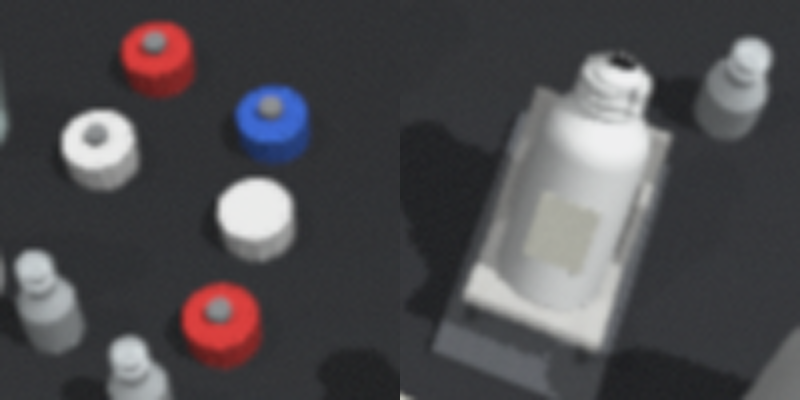

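View pics/zB.png

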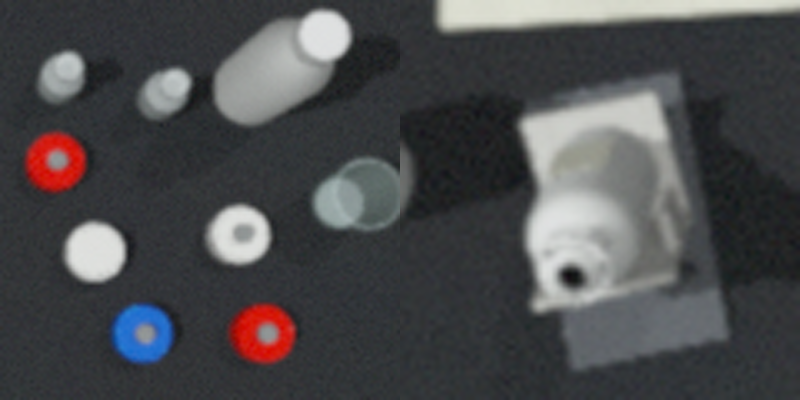

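Run:
```python
from h import *
s=robot.observe()
K,T=cam("wrist");q=R.from_quat(s["tcp_rot"]);Rt=q.as_matrix();p=s["eef_pos"]
C=-T[:3,:3].T@T[:3,3]
Xc=np.eye(4);Xc[:3,:3]=Rt.T@T[:3,:3].T;Xc[:3,3]=Rt.T@(C-p);print(Xc.round(3)); np.save("cam_in_tool.npy",Xc)
print("tool x,y,z",Rt.T.round(3))
Kt,Tt=cam("top");Ks,Ts=cam("scene")
m=tri([(Kt,Tt,(164.2,195)),(Ks,Ts,(345.8,235.5))]);print("mouth",m.round(1),proj(Kt,Tt,m),proj(Ks,Ts,m))
# button: top zoom (245,233)/(400/120)+off ; scene zoom (95,134)/4+off
c=tri([(Kt,Tt,(290+245*.3,130+233*.3)),(Ks,Ts,(140+95/4,125+134/4))]);print("btn",c.round(1))
def onplane(K,T,uv,z):
    a=back(K,T,uv,1.);C=-T[:3,:3].T@T[:3,3];d=a-C;return C+d*(z-C[2])/d[2]
for uv in[(680,70),(728,340),(572,370)]:
    print("plate",onplane(Kt,Tt,((uv[0]-400)/5+130,uv[1]/5+140),8).round(1))
for n,uv in dict(beaker_top=(370,193),beaker_bot=(338,203)).items(): print(n,onplane(Kt,Tt,(290+uv[0]*.3,130+uv[1]*.3),85 if 'top' in n else 3).round(1))
for n,uv,z in[("jug",(386,141),230),("gl",(345,154),93),("redlow",(369,230),41),("glc",(157,231),85),("jug2",(93,164),230)]: print(n,onplane(Kt,Tt,uv,z).round(1))
```

```text
[[ 0.0000e+00 -9.5900e-01 -2.8500e-01  7.1593e+01]
 [ 1.0000e+00  1.0000e-03 -1.0000e-03  1.0670e+00]
 [ 1.0000e-03 -2.8500e-01  9.5900e-01 -1.4228e+02]
 [ 0.0000e+00  0.0000e+00  0.0000e+00  1.0000e+00]]
tool x,y,z [[-0.918  0.396 -0.   ]
 [ 0.396  0.918  0.   ]
 [ 0.     0.    -1.   ]]
mouth [534.8 282.4 183.3] [163.63020021 195.30860512] [345.29836504 235.51716604]
btn [ 528.3 -343.6   29.5]
plate [694.7 254.    8. ]
plate [507.5 218.6   8. ]
plate [487.8 324.8   8. ]
beaker_top [ 562.7 -450.5   85. ]
beaker_bot [ 561.8 -448.7    3. ]
jug [ 680.4 -359.3  230. ]
gl [ 672.4 -274.2   93. ]
redlow [ 429.8 -356.7   41. ]
glc [430.4 327.2  85. ]
jug2 [621.2 473.8 230. ]
```

```bash
cat >> h.py <<'E'
def axis(az=np.radians(10.6),tilt=np.radians(30)):
    return np.array([-np.sin(tilt)*np.cos(az),-np.sin(tilt)*np.sin(az),np.cos(tilt)])
def toolR(a,yaw):
    """tool z=-a; yaw turns tool about a (ccw seen from above)"""
    z=-a; x0=np.array([-1.,0,0]); x0=x0-z*(x0@z); x0/=np.linalg.norm(x0)
    M=np.column_stack([x0,np.cross(z,x0),z])
    return R.from_rotvec(a*yaw)*R.from_matrix(M)
E
python3 - <<'E'
from h import *
m=np.array([534.8,282.4,183.3]);a=axis()
for d in(150,25,-27):
  for y in range(-180,180,30):
    r=robot.solve_ik((m+a*d).tolist(),toolR(a,np.radians(y)).as_quat().tolist())
    print(d,y,None if r is None else np.round(r,2))
for y in range(-180,180,30):
    for z in(2,150):
        r=robot.solve_ik([530,-340,z],toolR(np.array([0,0,1.]),np.radians(y)).as_quat().tolist())
        print("cap",z,y,None if r is None else np.round(r,2))
E
```

```text
150 -180 [ 0.47  0.05  1.78 -0.19  0.81  2.16]
150 -150 [ 0.47  0.05  1.78 -0.19  0.81  1.64]
150 -120 [ 0.47  0.05  1.78 -0.19  0.81  1.11]
150 -90 [ 0.47  0.05  1.78 -0.19  0.81  0.59]
150 -60 [ 0.47  0.05  1.78 -0.19  0.81  0.07]
150 -30 [ 0.47  0.05  1.78 -0.19  0.81 -0.46]
150 0 [ 0.47  0.05  1.78 -0.19  0.81 -0.98]
150 30 [ 0.47  0.05  1.78 -0.19  0.81 -1.5 ]
150 60 [ 0.47  0.05  1.78 -0.19  0.81 -2.03]
150 90 [ 0.47  0.05  1.78 -0.19  0.81 -2.55]
150 120 [ 0.47  0.05  1.78 -0.19  0.81 -3.07]
150 150 [ 0.47  0.05  1.78 -0.19  0.81  2.69]
25 -180 [ 0.43  0.27  1.83 -0.24  0.54  2.2 ]
25 -150 [ 0.43  0.27  1.83 -0.24  0.54  1.67]
25 -120 [ 0.43  0.27  1.83 -0.24  0.54  1.15]
25 -90 [ 0.43  0.27  1.83 -0.24  0.54  0.63]
25 -60 [ 0.43  0.27  1.83 -0.24  0.54  0.1 ]
25 -30 [ 0.43  0.27  1.83 -0.24  0.54 -0.42]
25 0 [ 0.43  0.27  1.83 -0.24  0.54 -0.94]
25 30 [ 0.43  0.27  1.83 -0.24  0.54 -1.47]
25 60 [ 0.43  0.27  1.83 -0.24  0.54 -1.99]
25 90 [ 0.43  0.27  1.83 -0.24  0.54 -2.51]
25 120 [ 0.43  0.27  1.83 -0.24  0.54 -3.04]
25 150 [ 0.43  0.27  1.83 -0.24  0.54  2.72]
-27 -180 [ 0
[... 1009 characters left out ...]
 1.33 -0.    1.21 -1.22]
cap 2 -30 [-0.69  0.77  1.46 -0.    0.91 -1.74]
cap 150 -30 [-0.69  0.6   1.33 -0.    1.21 -1.74]
cap 2 0 [-0.69  0.77  1.46 -0.    0.91 -2.26]
cap 150 0 [-0.69  0.6   1.33 -0.    1.21 -2.26]
cap 2 30 [-0.69  0.77  1.46 -0.    0.91 -2.79]
cap 150 30 [-0.69  0.6   1.33 -0.    1.21 -2.79]
cap 2 60 [-0.69  0.77  1.46 -0.    0.91  2.97]
cap 150 60 [-0.69  0.6   1.33 -0.    1.21  2.97]
cap 2 90 [-0.69  0.77  1.46 -0.    0.91  2.45]
cap 150 90 [-0.69  0.6   1.33 -0.    1.21  2.45]
cap 2 120 [-0.69  0.77  1.46 -0.    0.91  1.93]
cap 150 120 [-0.69  0.6   1.33 -0.    1.21  1.93]
cap 2 150 [-0.69  0.77  1.46 -0.    0.91  1.4 ]
cap 150 150 [-0.69  0.6   1.33 -0.    1.21  1.4 ]
```

Run:
```python
from h import *
m=np.array([534.8,282.4,183.3]);a=axis()
for k,y in enumerate((0,-80)):
    robot.reach((m+a*150).tolist(),toolR(a,np.radians(y)).as_quat().tolist())
    print(robot.observe()["clock"])
    K,T=cam("wrist");p,d=robot.capture("wrist");np.savez(f"w{k}.npz",K=K,T=T,d=d,p=p)
    print(robot.search_frame("bottle_mouth","wrist"), proj(K,T,m))
    cv2.imwrite(f"pics/wm{k}.png",p[:,:,::-1])
s=robot.observe();print(s["clock"],s["ft_force"])
```

```text
2.1667
[{'xy': [252.3, 168.0], 'score': 0.75}] [250.81638917 178.73584356]
3.525
[{'xy': [257.2, 164.3], 'score': 0.72}] [251.12576436 179.57789197]
3.625 [ 0.03001201  0.81792107 -0.58435632]
```

```bash
python3 -c "
import cv2,numpy as np
a=cv2.imread('pics/wm0.png');b=cv2.imread('pics/wm1.png')
cv2.imwrite('pics/wm.png',np.hstack([a[:,56:456],b[:,56:456]]))"
```

```text
(no output)
```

View pics/wm.png

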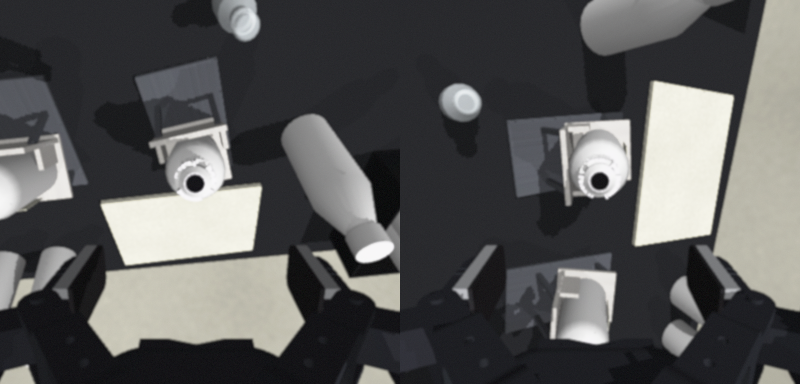

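Run:
```python
from h import *
obs=[];ims=[]
for k in(0,1):
    w=np.load(f"w{k}.npz");p=w["p"];c=(250,183) if k==0 else(255,181)
    g=cv2.cvtColor(p,cv2.COLOR_RGB2GRAY)
    sub=g[c[1]-12:c[1]+13,c[0]-12:c[0]+13];b=(sub<90).astype(np.uint8)
    n,l,st,ce=cv2.connectedComponentsWithStats(b);i=l[12,12]
    w_=(l==i)*np.clip(150-sub.astype(float),0,None)
    print(k,i,st[i],ce[i]+np.array(c)-12)
    obs.append((w["K"],w["T"],ce[i]+np.array(c)-12))
    ims.append(cv2.resize(p[c[1]-40:c[1]+40,c[0]-40:c[0]+40,::-1],(400,400),interpolation=2))
m=tri(obs);print(m.round(2),[ (proj(o[0],o[1],m)-o[2]).round(2) for o in obs])
for k in(0,1):
    w=np.load(f"w{k}.npz");D=w["d"];K,T=w["K"],w["T"]
    u=obs[k][2];pts=[]
    for r in range(-18,19):
        for s in range(-18,19):
            z=D[int(u[1])+r,int(u[0])+s]
            if z>0:pts.append(back(K,T,(int(u[0])+s,int(u[1])+r),z))
    pts=np.array(pts);h=(pts-m)@axis();print(np.percentile(h,[50,80,90,95,99]).round(1))
    top=pts[(h>np.percentile(h,99)-3)];print("rim",top.mean(0).round(1),len(top))
cv2.imwrite("pics/mz.png",np.hstack(ims))
Kt,Tt=cam("top");Ks,Ts=cam("scene");print(proj(Kt,Tt,m),proj(Ks,Ts,m))
```

```text
0 1 [  5   5  17  16 217] [250.71889401 183.31797235]
1 1 [  4   4  17  16 217] [255.33640553 180.70046083]
[537.75 281.99 186.59] [array([ 0.03, -0.04]), array([0.03, 0.04])]
[-4.7 -0.2  0.3  0.6  1.2]
rim [536.8 281.5 185.9] 472
[-4.7 -0.1  0.4  0.8  1.5]
rim [537.2 282.7 186.4] 448
[163.49551515 194.18567994] [344.79987936 235.71920171]
```

View pics/mz.png

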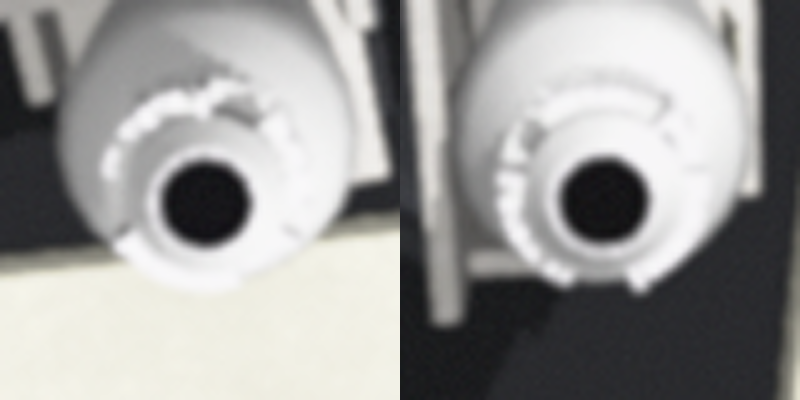

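Run:
```python
from h import *
from scipy.optimize import least_squares
m=np.array([537.75,281.99,186.59])
P=[]
for k in(0,1):
    w=np.load(f"w{k}.npz");D=w["d"];K,T=w["K"],w["T"]
    v,u=np.mgrid[60:260,150:360];z=D[60:260,150:360]
    q=np.stack([(u-K[0,2])/K[0,0]*z,(v-K[1,2])/K[1,1]*z,z],-1)[z>0]
    P.append((q-T[:3,3])@T[:3,:3])
for name,pts0 in(("w0",P[0]),("w1",P[1]),("both",np.vstack(P))):
    az,ti=np.radians(10.6),np.radians(30);off=np.zeros(2)
    a=axis(az,ti)
    for it in range(6):
        a=axis(az,ti);d=pts0-m;h=d@a;r=np.linalg.norm(d-h[:,None]*a,axis=1)
        s=(h<-75)&(h>-150)&(abs(r-35)<(8 if it<2 else 4));pts=pts0[s]
        def f(x):
            a=axis(x[0],x[1]);d=pts-m;h=d@a;return np.linalg.norm(d-h[:,None]*a,axis=1)-35
        az,ti=least_squares(f,[az,ti],loss="soft_l1").x
    print(name,len(pts),np.degrees([az,ti]).round(2),np.median(abs(f([az,ti]))).round(2))
    # plane fit to rim
for k in (0,1):
    d=P[k]-m;a=axis();h=d@a;r=np.linalg.norm(d-h[:,None]*a,axis=1);s=(r<11)&(r>8.5)&(abs(h)<2.5);Q=P[k][s];c=Q.mean(0);n=np.linalg.svd(Q-c)[2][2];n*=np.sign(n[2]);print(s.sum(),c.round(1),np.degrees([np.arctan2(-n[1],-n[0]),np.arccos(n[2])]).round(1))
```

```text
w0 333 [ 3.47 25.38] 1.79
w1 309 [11.62 29.49] 0.24
both 439 [11.46 29.74] 0.16
153 [537.4 281.7 186.3] [10.4 28.5]
149 [537.7 282.8 186.6] [12.9 28.4]
```

Run:
```python
from h import *
up=np.array([0,0,1.]);Q=toolR(up,np.radians(-75)).as_quat().tolist()
v=[([530,-300,290],),([525,-345,170],)]
for k,pos in enumerate(([530,-310,290],[525,-345,170])):
    robot.reach(pos,Q) if k==0 else robot.move_l(pos,v=250)
    print(robot.observe()["clock"])
    K,T=cam("wrist");p,d=robot.capture("wrist");np.savez(f"c{k}.npz",K=K,T=T,d=d,p=p)
    print([(x["xy"],x["score"]) for x in robot.search_frame("plunger_top","wrist")],[(x["xy"],x["score"]) for x in robot.search_frame("vent_cap","wrist")],proj(K,T,[530,-340,41]))
    cv2.imwrite(f"pics/c{k}.png",p[:,:,::-1])
s=robot.observe();print(s["clock"],s["ft_force"],s["eef_pos"])
a=cv2.imread('pics/c0.png');b=cv2.imread('pics/c1.png')
cv2.imwrite('pics/c.png',np.hstack([a[:,56:456],b[:,56:456]]))
```

```text
5.7167
[([187.1, 81.8], 0.75), ([347.0, 52.2], 0.62), ([246.1, 180.8], 0.53), ([167.2, 176.6], 0.47)] [([192.6, 82.0], 0.96), ([171.4, 176.1], 0.84), ([342.9, 53.1], 0.73), ([243.1, 177.9], 0.65), ([364.4, 158.0], 0.5)] [244.43805043 182.6855844 ]
6.5167
[([172.5, 30.3], 0.95), ([149.2, 170.7], 0.75), ([259.0, 181.0], 0.59)] [([396.4, 14.1], 0.93), ([254.1, 175.3], 0.88), ([177.0, 32.4], 0.81), ([153.5, 169.5], 0.69)] [256.45957194 180.00518381]
6.6667 [ 0.0814106  -0.36699926  0.08512213] [ 526.04620411 -345.18722193  172.33675039]
```

View pics/c.png

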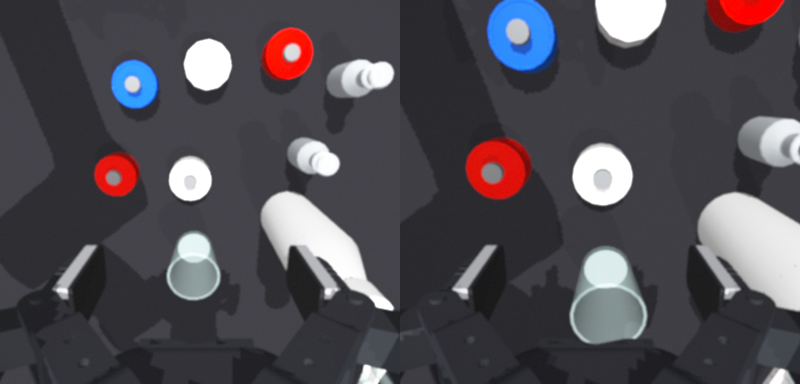

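Run:
```python
from h import *
obs=[];oc=[];ims=[]
for k,c in((0,(246,179)),(1,(258,177))):
    w=np.load(f"c{k}.npz");p=w["p"];g=cv2.cvtColor(p,cv2.COLOR_RGB2GRAY)
    r=40; sub=g[c[1]-r:c[1]+r,c[0]-r:c[0]+r]
    wm=(sub>140).astype(np.uint8);n,l,st,ce=cv2.connectedComponentsWithStats(wm)
    i=1+np.argmax(st[1:,4]);white=(l==i).astype(np.uint8)
    cnt,_=cv2.findContours(white,0,2);cn=max(cnt,key=cv2.contourArea);hull=np.zeros_like(white);cv2.drawContours(hull,[cn],-1,1,-1)
    inner=cv2.erode(hull,np.ones((7,7)))
    t=np.median(sub[inner>0]);b=((sub<t-20)&(inner>0)).astype(np.uint8)
    b=cv2.morphologyEx(b,cv2.MORPH_OPEN,np.ones((3,3)))
    n,l,st,ce=cv2.connectedComponentsWithStats(b);i=1+np.argmax(st[1:,4]);print(t,st[i],ce[i]+np.array(c)-r, cv2.minEnclosingCircle(cn))
    obs.append((w["K"],w["T"],ce[i]+np.array(c)-r))
    ims.append(cv2.resize(p[c[1]-r:c[1]+r,c[0]-r:c[0]+r,::-1],(400,400),interpolation=2))
    D=w["d"];K,T=w["K"],w["T"]
    v,u=np.mgrid[c[1]-r:c[1]+r,c[0]-r:c[0]+r];z=D[c[1]-r:c[1]+r,c[0]-r:c[0]+r]
    q=np.stack([(u-K[0,2])/K[0,0]*z,(v-K[1,2])/K[1,1]*z,z],-1);P=(q-T[:3,3])@T[:3,:3]
    m=(hull>0)&(abs(P[...,2]-30)<4);A=P[m]
    (cx,cy),rad=cv2.minEnclosingCircle(A[:,:2].astype(np.float32));print("collar",cx,cy,rad,np.median(A[:,2]))
    m=(hull>0)&(P[...,2]>36);print("button",P[m].mean(0),np.median(P[m][:,2]),m.sum())
X=tri(obs);print(X,[proj(o[0],o[1],X)-o[2] for o in obs])
cv2.imwrite("pics/cz.png",np.hstack(ims))
```

```text
255.0 [ 34  36  12  15 144] [245.63194444 181.84027778] ((39.62156677246094, 39.22941207885742), 22.484773635864258)
collar 530.6879272460938 -338.5465087890625 27.811067581176758 29.40645013066501
button [ 529.76815823 -333.27736401   59.09554533] 40.54783241171049 168
255.0 [ 31  32  19  22 338] [258.15088757 179.19822485] ((40.0, 37.0), 31.144922256469727)
collar 530.760498046875 -338.55059814453125 27.9251651763916 29.44520403706424
button [ 530.05060058 -335.96424877   49.38302827] 40.60875164643836 338
[ 531.41582638 -339.2806874    38.55300357] [array([0.02530965, 0.13621106]), array([-0.03655117, -0.19564984])]
```

View pics/cz.png

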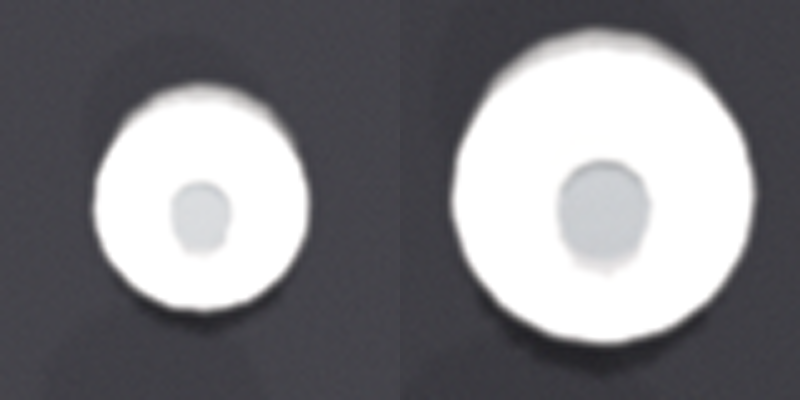

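Run:
```python
from h import *
robot.move_l([530.7,-338.5,40],v=200)
s=robot.observe();print(s["clock"],s["eef_pos"])
robot.move_l([530.7,-338.5,2],v=60)
robot.pause(.1)
s=robot.observe();print(s["clock"],s["eef_pos"],s["ft_force"])
robot.gripper_to(45)
s=robot.observe();print(s["clock"],s["eef_pos"],s["ft_force"],s["gripper_width"])
K,T=cam("wrist");p,d=robot.capture("wrist");cv2.imwrite("pics/g0.png",p[:,:,::-1])
```

```text
7.4667 [ 531.53935647 -339.12345939   41.47815716]
8.35 [ 531.00596098 -338.72739473    2.46247614] [0.13887344 0.10000923 0.70027679]
8.75 [ 531.07788779 -338.77474388    2.84686998] [2.80590591e-03 9.74855341e-01 6.33440357e+00] 54.11705198650841
```

View pics/g0.png

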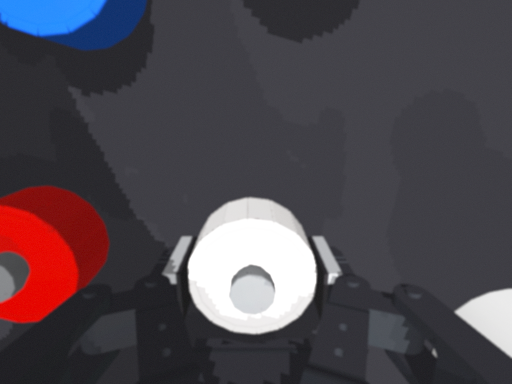

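```bash
cat >> h.py <<'E'
M=np.array([537.75,281.99,186.59]); A=axis(np.radians(11.0)); G=2.85
def tcp_at(h,off=(0,0,0)):  # h: height of cap origin above home along axis
    return (M+A*(h-25.2+G)+np.array(off)).tolist()
def st():
    s=robot.observe();d=s["eef_pos"]-(M+A*(-25.2+G));h=d@A
    return s,h,d-h*A,s["ft_force"]@A
E
python3 - <<'E'
from h import *
robot.move_l([530.7,-338.5,320],v=400)
s=robot.observe();print(s["clock"],s["eef_pos"],s["gripper_width"],s["ft_force"])
Q=toolR(A,np.radians(-75)).as_quat().tolist()
robot.reach(tcp_at(120),Q)
s,h,lat,f=st();print(s["clock"],h,lat.round(2),f,s["joint_positions"].round(3),s["gripper_width"])
robot.move_l(tcp_at(40),v=150)
robot.pause(.2)
s,h,lat,f=st();print(s["clock"],h,lat.round(2),f,s["ft_force"],s["gripper_width"], np.degrees((R.from_quat(s["tcp_rot"])*R.from_quat(Q).inv()).magnitude()))
p,d=robot.capture("wrist");cv2.imwrite("pics/p0.png",p[:,:,::-1])
p,d=robot.capture("scene");cv2.imwrite("pics/p1.png",cv2.resize(p[180:330,260:460,::-1],(800,600)))
E
```

```text
9.7417 [ 530.08021138 -338.0222028   317.5657386 ] 53.90122348342789 [-0.80300139 -0.48047755 -0.82385099]
11.9333 119.81314154010944 [ 0.5  -0.48  0.23] -0.7523722132438143 [ 0.439  0.141  1.802 -0.193  0.697  0.323] 53.923640019105385
12.8167 40.994752696235345 [0.6  0.28 0.37] -0.7705961102017314 [ 0.4667872  -0.41576587 -0.67106177] 54.2870150065967 0.11137349129436837
```

View pics/p0.png

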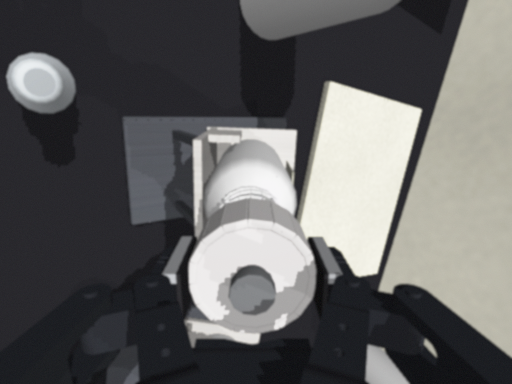

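View pics/p1.png

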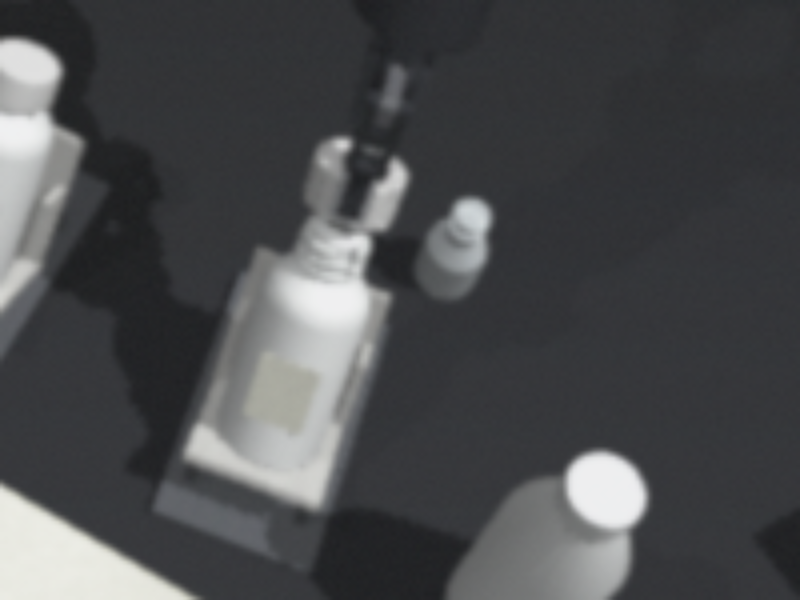

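Run:
```python
from h import *
h=28
robot.move_l(tcp_at(h),v=60)
s,hh,lat,f=st();print(s["clock"],h,hh,lat.round(2),f)
while h>12:
    h-=2 if h>20 else 1
    robot.move_l(tcp_at(h),v=30)
    s,hh,lat,f=st();print(round(s["clock"],2),h,round(hh,2),lat.round(2),f.round(2),s["ft_force"].round(1),s["torque"].round(2))
    if f>7: break
```

```text
13.2667 28 27.36270395057892 [-0.41 -0.19 -0.25] -0.749105853665377
13.52 26 25.91 [-0.04 -0.03 -0.03] -0.54 [ 0.1  0.1 -0.6] [-0.07  0.25 -0.02]
13.77 24 23.94 [-0.04 -0.04 -0.03] 0.02 [-0.8  0.1 -0.4] [-0.    0.24  0.02]
14.02 22 21.88 [-0.06 -0.05 -0.04] 0.08 [-0.4 -0.1 -0.2] [-0.11  0.25  0.01]
14.27 20 19.85 [-0.09 -0.05 -0.05] -0.44 [-0.8  1.1 -0.9] [-0.01  0.23 -0.01]
14.52 19 18.95 [-0.01 -0.02 -0.01] -0.06 [-0.5  0.8 -0.3] [0.   0.25 0.01]
14.77 18 17.96 [-0.04  0.01 -0.02] -0.98 [-0.4  0.  -1.4] [-0.02  0.3  -0.  ]
15.02 17 16.94 [-0.06 -0.02 -0.04] -0.92 [-0.2  1.  -1.1] [-0.03  0.27 -0.02]
15.27 16 15.94 [-0.03 -0.04 -0.02] 0.32 [-0.4  0.5  0.2] [-0.08  0.29 -0.01]
15.52 15 14.93 [-0.03 -0.01 -0.02] -0.17 [-0.5  0.  -0.5] [-0.09  0.29  0.  ]
15.77 14 13.92 [-0.05 -0.01 -0.03] -0.2 [-0.2 -0.1 -0.3] [-0.04  0.28 -0.03]
16.02 13 13.13 [ 0.05 -0.01  0.03] 2.38 [-2.5 -1.6  1.2] [-0.12  0.34 -0.04]
16.27 12 12.53 [ 0.1  -0.02  0.06] 7.66 [-5.3 -2.   5.7] [-0.29  0.53 -0.05]
```

```bash
cat > turn.py <<'E'
from h import *
import json
h=12;yaw=-75.;found=False
def go(h,yaw):
    j=robot.solve_ik(tcp_at(h),toolR(A,np.radians(yaw)).as_quat().tolist()); robot.move_joints(j)
def show(t=""):
    s,hh,lat,f=st();print(round(s["clock"],2),t,"yaw",yaw,"h",h,round(hh,2),lat.round(2),"f",round(f,1),"tz",round(s["torque"]@A,2),round(s["gripper_width"],1),s["ft_force"].round(1));return hh,f
E
python3 - <<'E'
from turn import *
for i in range(17):
    yaw+=8;go(h,yaw);hh,f=show()
    if f<3.:
        h2=h;
        robot.move_l(tcp_at(h-1.5),v=30);h-=1.5;hh,f=show("push")
        if hh<11.5: found=True;break
    elif f>14: h+=.5
if found:
    while h>3.6 and f<9:
        h-=1;robot.move_l(tcp_at(h),v=40);hh,f=show("down")
json.dump([h,yaw],open("state.json","w"))
E
```

```text
16.52  yaw -75.0 h 12 11.85 [-0.06 -0.02 -0.04] f -0.7 tz 0.02 54.0 [-0.3 -0.5 -1. ]
16.77 push yaw -75.0 h 12 10.24 [-0.15 -0.05 -0.09] f -0.3 tz 0.02 54.1 [-0.8 -1.  -0.9]
17.02 down yaw -75.0 h 12 9.39 [-0.05 -0.01 -0.03] f -1.0 tz 0.02 53.6 [ 0.9  0.2 -0.6]
17.27 down yaw -75.0 h 12 8.45 [-0.03 -0.03 -0.02] f -1.0 tz 0.01 53.8 [ 0.8 -0.5 -0.8]
17.52 down yaw -75.0 h 12 7.44 [-0.05 -0.01 -0.03] f -1.1 tz 0.01 54.0 [ 0.1  0.4 -1.2]
17.77 down yaw -75.0 h 12 6.44 [-0.04 -0.01 -0.02] f -0.8 tz 0.01 54.3 [ 0.4 -0.3 -0.7]
18.02 down yaw -75.0 h 12 5.44 [-0.04 -0.02 -0.02] f -0.8 tz -0.01 53.9 [-0.1 -0.5 -1.1]
18.27 down yaw -75.0 h 12 4.82 [0.07 0.02 0.04] f 5.1 tz 0.02 54.4 [-3.3 -2.   3.8]
18.52 down yaw -75.0 h 12 4.42 [0.11 0.03 0.07] f 13.0 tz 0.03 54.0 [-8.2 -2.7 10.1]
```

Run:
```python
import turn
from turn import *
turn.h,turn.yaw=4.0,-67.
tot=0
while tot<104:
    st_=8 if tot<64 else 4
    turn.yaw-=st_;tot+=st_
    go(turn.h,turn.yaw);hh,f=show(str(tot))
    s,_,_,_=st();tz=s["torque"]@A
    if tz>0.7 : break
    if f>25: break
    if f<3: turn.h-=0.55 if st_==8 else .3
    if f<-4: turn.h-=0.3
json.dump([turn.h,turn.yaw],open("state.json","w"))
```

```text
18.78 8 yaw -75.0 h 4.0 4.62 [0.47 0.56 0.32] f 6.9 tz -0.13 53.9 [-4.7  0.8  5.4]
19.04 16 yaw -83.0 h 4.0 4.33 [0.11 0.34 0.1 ] f 7.2 tz -0.18 54.1 [-4.9  1.1  5.6]
19.3 24 yaw -91.0 h 4.0 4.01 [0.03 0.2  0.04] f 3.5 tz -0.09 53.7 [-2.7  0.5  2.6]
19.56 32 yaw -99.0 h 4.0 3.74 [-0.12 -0.07 -0.08] f 0.6 tz -0.06 53.5 [-0.4 -0.4  0.4]
19.82 40 yaw -107.0 h 3.45 3.27 [-0.13 -0.09 -0.08] f 0.2 tz 0.02 54.1 [-0.3  0.4  0.1]
20.07 48 yaw -115.0 h 2.9000000000000004 2.77 [-0.09 -0.08 -0.06] f -1.0 tz -0.01 54.1 [ 0.6 -0.1 -0.9]
20.33 56 yaw -123.0 h 2.3500000000000005 2.29 [-0.09 -0.06 -0.06] f 0.1 tz 0.03 54.1 [0.1 0.1 0.2]
20.59 64 yaw -131.0 h 1.8000000000000005 1.77 [-0.03 -0.04 -0.02] f -1.3 tz -0.0 54.0 [ 0.9  0.  -1. ]
20.84 68 yaw -135.0 h 1.2500000000000004 1.35 [0.06 0.04 0.04] f 0.1 tz -0.04 53.7 [-0.6  0.1 -0.3]
21.09 72 yaw -139.0 h 0.9500000000000004 1.07 [0.09 0.05 0.05] f 1.4 tz -0.01 54.3 [-0.2  0.5  1.5]
21.34 76 yaw -143.0 h 0.6500000000000004 0.74 [0.06 0.05 0.04] f 1.0 tz -0.06 53.8 [-0.5 -0.   0.8]
21.59 80 yaw -147.0 h 0.35000000000000037 0.43 [0.06 0.04 0.04] f 1.8 tz 0.01 54.1 [-0.8 -0.3  1.5]
21.84 84 yaw -151.0 h 0.05000000000000038 0.31 [-0.01 -0.11 -0.02] f 5.9 tz 0.84 53.5 [-4.  -2.9  4.3]
```

Run:
```python
import turn
from turn import *
turn.h,turn.yaw=0.0,-151.
for k in range(4):
    turn.yaw-=3; go(turn.h,turn.yaw);hh,f=show();s,_,_,_=st()
    ey=(toolR(A,0).inv()*R.from_quat(s["tcp_rot"])).as_rotvec(degrees=True)[2];print(ey)
    if s["torque"]@A>1.9: break
json.dump([turn.h,turn.yaw],open("state.json","w"))
p,d=robot.capture("wrist");cv2.imwrite("pics/h0.png",p[:,:,::-1])
p,d=robot.capture("scene");cv2.imwrite("pics/h1.png",cv2.resize(p[180:330,260:460,::-1],(800,600)))
```

```text
22.09  yaw -154.0 h 0.0 0.28 [0.45 0.08 0.26] f 6.2 tz 1.39 53.9 [-1.8 -1.5  6. ]
153.71058749985565
22.34  yaw -157.0 h 0.0 0.39 [1.69 0.55 1.02] f 2.5 tz 1.37 53.8 [ 3.5 -0.3  4.8]
156.7815194349314
22.59  yaw -160.0 h 0.0 0.46 [2.43 0.69 1.46] f 1.2 tz 1.73 53.9 [7.  0.5 5.4]
159.77169999723063
22.84  yaw -163.0 h 0.0 0.46 [2.16 1.28 1.36] f 0.7 tz 1.61 53.3 [4.5 5.1 4. ]
162.79947161655906
```

View pics/h0.png

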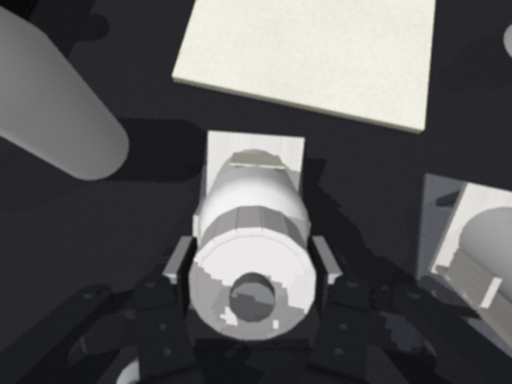

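Run:
```python
from h import *
robot.gripper_to(85)
s,h,lat,f=st();print(s["clock"],h,lat.round(2),f,s["gripper_width"])
robot.move_l(tcp_at(130),v=200)
for k,y in ((0,-163),(1,-85)):
    if k: robot.reach(tcp_at(130),toolR(A,np.radians(y)).as_quat().tolist())
    else: robot.pause(.1)
    K,T=cam("wrist");p,d=robot.capture("wrist");np.savez(f"b{k}.npz",K=K,T=T,d=d,p=p)
    c=proj(K,T,M+A*(41-25.2));print(c);c=c.astype(int)
    D=d;r=45
    v,u=np.mgrid[c[1]-r:c[1]+r,c[0]-r:c[0]+r];z=D[c[1]-r:c[1]+r,c[0]-r:c[0]+r]
    q=np.stack([(u-K[0,2])/K[0,0]*z,(v-K[1,2])/K[1,1]*z,z],-1);P=(q-T[:3,3])@T[:3,:3];P=P[z>0]
    e=P-(M-25.2*A);hh=e@A;la=e-hh[:,None]*A;rr=np.linalg.norm(la,axis=1)
    b=(rr<7)&(hh>20);print("btn h",np.median(hh[b]));t=(rr>13)&(rr<25)&(hh>24);print("collar h",np.median(hh[t]));
    Q=P[t&(abs(hh-np.median(hh[t]))<1.5)];cc=Q.mean(0);n=np.linalg.svd(Q-cc,full_matrices=False)[2][2];n*=np.sign(n[2]);print("tilt err",np.degrees(np.arccos(n@A)))
    bt=P[(hh>37)&(hh<44)&(rr<14)];e=bt.mean(0)-(M-25.2*A);print("btn lat",(e-(e@A)*A).round(2),len(bt))
    cv2.imwrite(f"pics/b{k}.png",p[:,:,::-1])
print(robot.observe()["clock"])
a=cv2.imread('pics/b0.png');b=cv2.imread('pics/b1.png')
cv2.imwrite('pics/b.png',np.hstack([a[:,56:456],b[:,56:456]]))
```

```text
23.3583 -0.2846204570290129 [-0.59 -0.26 -0.36] -0.0030239040566122683 84.68274875791393
[251.85612346 196.70869373]
btn h 40.60555756599314
collar h 29.521451072861765
tilt err 1.6739418108915904
btn lat [-1.59  0.81 -0.81] 427
[251.02144891 197.17548357]
btn h 40.611077813015754
collar h 29.552878919026295
tilt err 1.5374571806467887
btn lat [-2.65  1.28 -1.36] 424
25.5917
```

View pics/b.png

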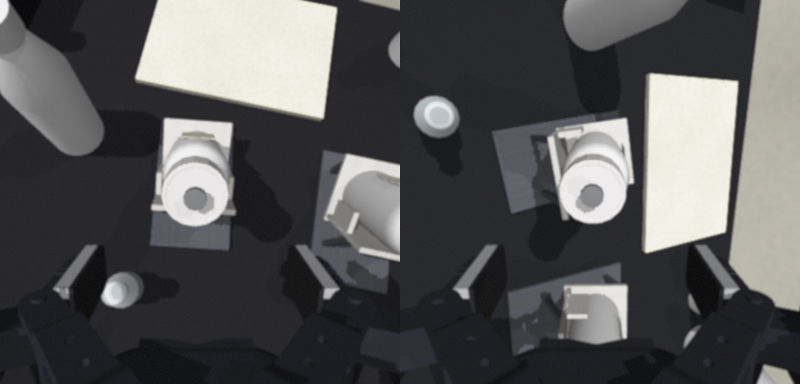

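Run:
```python
from h import *
off=np.array([-1.4,.7,-.75])
def T_(x): return (M+A*(x-25.2)+off).tolist()
robot.gripper_to(0)
robot.move_l(T_(50),v=150);robot.pause(.15)
s,h,lat,f0=st();print(s["clock"],h+2.85,lat.round(2),f0,s["gripper_width"])
x=43
robot.move_l(T_(x),v=40)
while x>31:
    x-=1;robot.move_l(T_(x),v=20);s,h,lat,f=st();print(round(s["clock"],2),x,round(h+2.85,2),lat.round(2),round(f-f0,2),s["ft_force"].round(1))
    if f-f0>20: break
robot.pause(.2)
s,h,lat,f=st();print("held",s["clock"],h+2.85,f-f0,lat.round(2))
p,d=robot.capture("wrist");cv2.imwrite("pics/pr.png",p[:,:,::-1])
```

```text
27.2083 51.005210286427065 [-0.78  1.02 -0.33] -0.7394625830207741 0.1372013981718699
27.78 42 41.97 [-1.4   0.72 -0.71] 0.75 [-0.2 -0.5 -0.2]
28.03 41 41.12 [-1.27  0.82 -0.63] 2.97 [-1.4  0.2  1.8]
28.28 40 40.06 [-1.3   0.81 -0.65] 3.84 [-1.7  1.   2.7]
28.53 39 39.02 [-1.31  0.78 -0.65] 5.34 [-2.6  1.3  4. ]
28.78 38 38.01 [-1.33  0.79 -0.67] 4.97 [-2.7  1.7  3.5]
29.03 37 37.01 [-1.35  0.77 -0.68] 5.28 [-2.4  0.6  4. ]
29.28 36 36.01 [-1.3   0.79 -0.65] 6.47 [-3.3  1.   4.8]
29.53 35 35.06 [-1.26  0.84 -0.62] 6.53 [-3.3  2.   5. ]
29.78 34 34.32 [-1.17  0.92 -0.56] 9.88 [-5.3  0.8  7.6]
30.03 33 34.02 [-1.1   1.02 -0.51] 16.26 [-9.7 -0.3 12.4]
30.28 32 33.77 [-1.06  1.05 -0.48] 25.35 [-15.4  -1.9  19.5]
held 30.4833 33.777254055319155 25.219212216025973 [-1.04  1.06 -0.47]
```

View pics/pr.png

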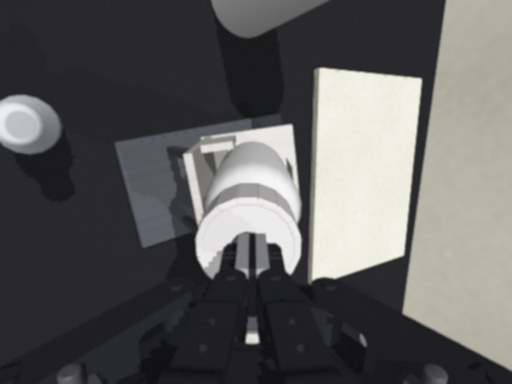

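Plunger went the full 7 mm to a clear stop at 34 mm (force rise to 25 N). Releasing and checking.

Run:
```python
from h import *
robot.move_l((M+A*(60-25.2)).tolist(),v=60)
robot.move_l(tcp_at(140),v=200);robot.pause(.2)
K,T=cam("wrist");p,d=robot.capture("wrist")
c=proj(K,T,M+A*(41-25.2)).astype(int);r=45
v,u=np.mgrid[c[1]-r:c[1]+r,c[0]-r:c[0]+r];z=d[c[1]-r:c[1]+r,c[0]-r:c[0]+r]
q=np.stack([(u-K[0,2])/K[0,0]*z,(v-K[1,2])/K[1,1]*z,z],-1);P=(q-T[:3,3])@T[:3,:3];P=P[z>0]
e=P-(M-25.2*A);hh=e@A;rr=np.linalg.norm(e-hh[:,None]*A,axis=1)
print("btn",np.median(hh[(rr<7)&(hh>20)]),"collar",np.median(hh[(rr>13)&(rr<25)&(hh>24)]))
s=robot.observe();print(s["clock"],s["ft_force"])
a=cv2.imwrite('pics/f0.png',p[:,:,::-1])
p2,_=robot.capture("top");p3,_=robot.capture("scene")
cv2.imwrite("pics/f1.png",np.hstack([p2[100:300,100:500,::-1],p3[100:300,80:480,::-1]]))
```

```text
btn 40.51078246985374 collar 29.517820556106862
31.9667 [ 0.74796367 -0.25757995 -0.3551819 ]
```

View pics/f0.png

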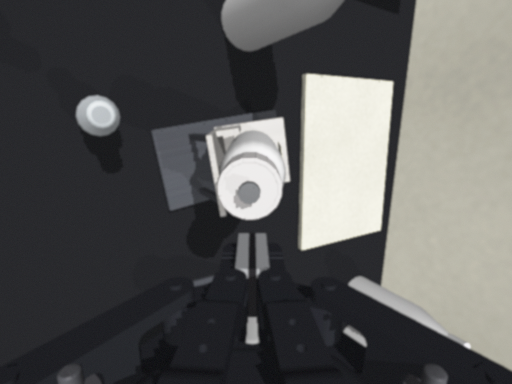

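View pics/f1.png

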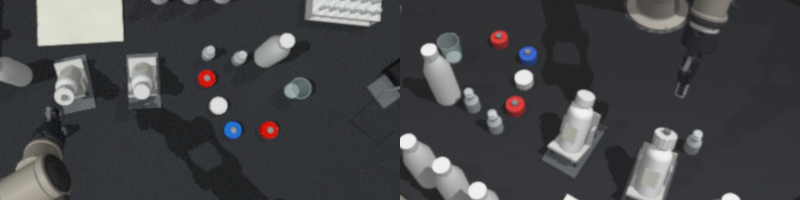

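The cap is home, the plunger is back up, the robot is clear, and the other things are standing where they were.

```bash
python3 -c "
from station import robot
robot.close_job();print(robot.observe()['clock'])"
```

```text
the job is handed in; nothing more can be done
the job is handed in; nothing more can be done
```

The vent cap is on the leaning open bottle, screwed fully home, and vented. I handed the job in at about 32 s of the 54 s allowed.

- **Threading:** I set the cap on the thread ridges, with contact about 13 mm above home. I turned it 8° anticlockwise until it dropped to 4.4 mm above home. Then I turned it clockwise and met a firm stop at about 84°. Turning the hand 12° further gave a steady 1.4–1.7 N·m, which I take as the grip slipping on the collar.
- **Venting:** I pressed the plunger with closed fingers. It moved from 41 mm to 34 mm above home against its spring (about 7 N), then met its stop. I held it there at 25 N and let it spring back.

**Last checks:**
- The wrist camera put the collar top at 29.5 mm and the button at 40.5 mm above the home point. Those match the 29.4 mm and 40.6 mm I measured on the bench, so the cap is home and the plunger is up.
- The pictures showed the other bottles, beaker and plain cap standing in place, with the gripper clear of everything.

**Small disagreements:**
- The measured normal of the cap's top face was 1.6° off my assumed neck axis.
- The button centre read 2–3 mm off that axis, so I shifted the press point by about 1.7 mm.

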